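# Refit the sink's waste knob

### The job

The knob of the sink's waste control has been left in the small white cup after cleaning. Put it back: lower its square spindle into the control housing, feel for the angle at which it fits the square hole of the drive, push it fully home, then turn it clockwise (seen from above) until it meets the stop, and let go. Press and turn gently, never forcing it, and leave the things around it where they are.

Things in the scene. Friction and masses are not known exactly. Their poses are not given: they have to be found in the camera images.
- knob_grip (a point): Centre of the upright grip bar of the loose stainless knob (160 g): 44 mm long (knob x) x 14 mm thick (knob y, pinch it here) x 38 mm high, z up. The bar's foot is 22 mm below this point, its top 16 mm above. It stands on a round flange 48 mm across, 6 mm thick, underside 28 mm below this point. Knob fully home: this point is 28 mm above socket.
- knob: Same knob and axes; origin on its axis at the flange's underside. Below it the spindle, 14 x 14 mm square with flats along knob x and y, reaches 30 mm down; then a cone nose narrows over 6 mm more from 14 mm to 7 mm across. It starts upright in the cup, flange on the rim.
- cup: Fixed white ceramic cup, 54 mm across, 46 mm high, bore 30 mm, origin under its centre; the knob stands in it at the start
- socket (a point): Centre of the top face of the fixed waste-control housing, z up. Below is a 36 mm round opening with the drive plate 1 mm below the face: 13 mm thick, 15.2 mm square through hole on the axis, free space beneath. The cone nose enters at any angle, the square only within about 5 degrees, in any of its 4 ways round. Contact force on the housing above 60 N (also reached by 0.5 N m against the stop) damages it.
- housing: Same housing and axes: steel post 68 mm across, 50 mm high on a 100 x 84 mm foot (long side x), origin under its centre. Its drive plate turns stiffly (0.12 N m; pressing under 8 N does not drag it), left at an unknown angle 0.4 to 1.15 rad counter-clockwise from above of its clockwise stop; at the stop the hole's flats are parallel to x and y. Full travel 1.2 rad.
- salt_pig: bystander: white ceramic salt pig, 100 mm across, 110 mm high, loose, origin under its centre
- jar: bystander: glass jar of clothespins, 84 mm across, 105 mm high, loose, origin under its centre
- fork: bystander: stainless fork lying flat, 205 mm long, 4 mm thick, origin near its middle

How it is judged:
By the outcome, as a careful person would: the job done as asked, in the order asked, and still so for the second after the job is handed in, with the robot touching nothing.
It also fails if it takes over 72 s, if anything falls off the work surface, if the arm or the gripper's body presses on something with over 40 N, if the wrist force passes 120 N, or if a joint passes its speed limit or range.

### The arm

A 6-joint arm with a two-finger parallel gripper is mounted at the origin on the work surface. World frame = base frame: x ahead of the robot, y to its left, z up, the work surface at z = 0. Lengths are in m, angles in rad, forces in N, time in s.
With the tool pointing down it reaches from about 0.375 to 0.925 m from the base axis. Payload 5.7 kg.
Tool frame: the origin (TCP) lies on the centre line of the jaws, within the pads' length; the fingertips stand 25 mm ahead of it and the grasp point (between the pads) lies 6 mm ahead of it; z points along the fingers, x is the direction in which the jaws open and shut, and the axes are right-handed (so a half turn about z gives the same grasp; the last joint's range is limited). The gripper opens to 88 mm and grips with 3 to 60 N. Pads are 20 mm wide; open, the fingers measure 115 mm over their backs; the gripper's body (75 mm by 178 mm) begins 61 mm behind the grasp point.
Start: joints at [-1.356, 0.359, 1.51, -0, 1.272, -0.115], TCP at [0.194, -0.568, 0.248] pointing down, gripper open.
Joint ranges: [-2.97, 2.97], [-1.01, 2.36], [0.21, 2.38], [-0.96, 4.11], [0.2, 2.71], [-2.98, 2.98]. Speed limits (rad/s): [2.39, 2.39, 3.14, 3.14, 3.14, 3.14].

### API

Orientations are given as a 3x3 rotation matrix whose columns are the frame's x, y, z axes.
In Python, from cell import * gives the robot as it stands.
- The arm moves only by the tool servo_tool, never from a script. Its argument "series" is a list of rows, each a list of 7 numbers: the turn, a rotation vector about the tool's x, y, z in degrees, then the shift along the tool's x, y, z in mm, then the opening in per cent of the stroke, from 0 (shut) to 100 (fully open). In form: [[wx, wy, wz, x, y, z, claw], ...]. A call has 1 to 20 rows; each row is the pose to reach, as a shift and turn from the pose measured when the call began, along the tool's axes at that moment; what a row does not reach only later rows make up. A row lasts 1/10 s, in which the tool goes at most 50 mm and 8.59 degrees, less where a joint would pass 70% of its speed; a pose out of reach is approached as far as the arm can. A call with a gripper value outside its range is refused whole. The fingers move at their own pace and stop on an object; "newtons" is the grip in N (left out, the last holds). Time passes only in rows, so rows that repeat a pose let the fingers close. It gives the time, the measured TCP pose, the force and the opening at its end, in the units of the state.
- get_obs(): the state, without advancing time (a new reading comes with each control period).
- grab_frame(name): name is "side" or "top" or "wrist"; returns a dict with "img" (420x560x3 uint8, red, green, blue), "K" (3x3 intrinsics, pixels), "rvec" (rotation vector, rad) and "tvec" (3), from world to camera coordinates, as OpenCV has them; the wrist camera has in their place "hand_eye" (4x4, takes a point from camera to tool coordinates, whose origin is the TCP and whose axes are the tool frame's). Camera axes: x right, y down, z forward; pixel columns grow to the right and rows downward; lengths in m; the calibration is good to about 2 mm. The wrist camera is an equidistant fisheye: a pixel r from the principal point sees the ray r / f radians off the axis. A picture is of the moment at which its call begins: read the wrist's pose just before it. There is no depth.
- sign_off(): hands the job in, once; it reports no verdict.
The state is a dict: "time_s": time; "qpos": joint angles; "joint_vel": joint speeds; "joint_torque": joint torques, N m; "position": TCP position; "tcp_rot": TCP orientation; "force": force on the tool from outside, world axes, zero at the start; "ft_torque": the same for the moment, N m; "gripper_width": finger opening in m.
Only numpy, scipy, OpenCV 4.12 (cv2) and the standard library are available. Lean on these libraries where they do the work, as an engineer would, in place of code of your own. Each camera call takes 0.05 s, during which the arm holds its last target. There are 200 camera calls.

## Working session

There is one attempt and no reset: what is moved stays moved. The work goes in short steps, Python scripts to look and compute and a tool call to move; the robot and the scene stay as the last step left them, time stands still between calls to the robot, and variables do not carry over. Pictures are saved under pics/ and viewed, about 8 in all and at most 12, crops included, and the job is handed in when it is done.

Besides the shell and the picture viewer there is one more tool, called after "Request:" by a JSON object that holds its "op" and its "data", one argument or row to a line. servo_tool: Moves the arm, as the interface text tells. Its arguments: {"type":"object","properties":{"series":{"type":"array","items":{"type":"array","items":{"type":"number"}}},"newtons":{"type":"number"}},"required":["series"]}

```bash
mkdir -p pics; ls
python3 - <<'E'
from cell import *
import cv2,numpy as np
for n in("side","top"):
    f=grab_frame(n); cv2.imwrite(f"pics/{n}0.png",f["img"][:,:,::-1]); print(n,f["K"].tolist(),f["rvec"],f["tvec"])
f=grab_frame("wrist");cv2.imwrite("pics/w0.png",f["img"][:,:,::-1]);print(f["K"],f["hand_eye"])
print(get_obs())
E
```

```text
pics
side [[388.73008140456886, 0.0, 275.29638329229454], [0.0, 388.73008140456886, 211.783499352222], [0.0, 0.0, 1.0]] [ 0.18536096 -2.6672381   1.47074985] [0.59274486 0.09989335 1.08412694]
top [[400.11734925995734, 0.0, 281.69240344065116], [0.0, 400.11734925995734, 209.36329764541392], [0.0, 0.0, 1.0]] [ 2.13314292 -2.18300321  0.08756392] [0.02124354 0.59860917 1.00613626]
[[325.1922621    0.         277.68421464]
 [  0.         325.1922621  208.74970878]
 [  0.           0.           1.        ]] [[ 9.99999443e-01 -7.42924873e-04  7.49968282e-04 -5.21221074e-05]
 [ 5.20655191e-04  9.65117290e-01  2.61817391e-01 -7.05570059e-02]
 [-9.18318007e-04 -2.61816855e-01  9.65117139e-01 -1.37083513e-01]
 [ 0.00000000e+00  0.00000000e+00  0.00000000e+00  1.00000000e+00]]
{'time_s': 0.15, 'qpos': array([-1.35607015e+00,  3.59325875e-01,  1.51114212e+00, -5.32305639e-05,
        1.27250686e+00, -1.15109064e-01]), 'joint_vel': array([-3.36540631e-04, -3.38619050e-03, -2.80280671e-03, -4.79750865e-04,
        2.44027120e-04,  4.25391112e-06]), 'joint_torque': array([ 4.63890647e-04, -5.15758681e+01, -2.71009487e+01,  6.75782771e-02,
        3.06384929e-02, -8.56769589e-05]), 'position': array([ 0.19419981, -0.56719614,  0.2470267 ]), 'tcp_rot': array([[ 3.23901748e-01, -9.46090661e-01, -3.44229983e-04],
       [-9.46089719e-01, -3.23901913e-01,  1.33961361e-03],
       [-1.37889267e-03, -1.08230742e-04, -9.99999043e-01]]), 'force': array([ 0.41849298, -0.32108229, -0.79794503]), 'ft_torque': array([ 0.01098634, -0.00336302, -0.00110185]), 'gripper_width': 0.08817365850216333}
```

View pics/top0.png

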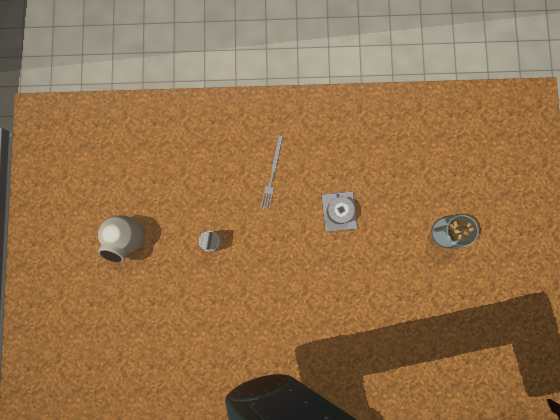

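View pics/side0.png

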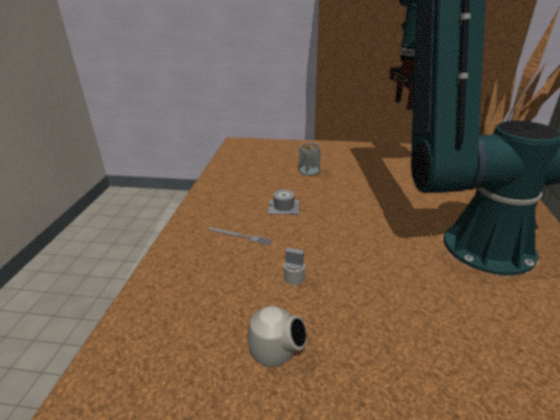

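The top view shows the knob in the cup at about (209,241), the housing at (341,210) with its square hole visible, the salt pig at (120,238), the jar at (458,231) and the fork at (272,172). The side view agrees: knob bar at (294,257), housing at (284,197).

```bash
cat > h.py <<'E'
from cell import *
import cv2,numpy as np
def fix(f,u,v,z):
    R=cv2.Rodrigues(np.array(f["rvec"]))[0]; t=np.array(f["tvec"]).ravel()
    d=R.T@np.linalg.inv(f["K"])@[u,v,1]; c=-R.T@t
    return c+d*(z-c[2])/d[2]
def wray(f,o,u,v,z):
    K=f["K"]; a=np.array([(u-K[0,2])/K[0,0],(v-K[1,2])/K[1,1]]); r=np.hypot(*a)
    d=np.array([*(a/r*np.sin(r)),np.cos(r)]) if r>0 else np.array([0,0,1.])
    H=np.array(f["hand_eye"]); R=np.array(o["tcp_rot"]); p=np.array(o["position"])
    c=p+R@H[:3,3]; d=R@H[:3,:3]@d
    return c+d*(z-c[2])/d[2]
def wproj(f,o,P):
    H=np.array(f["hand_eye"]); q=np.array(o["tcp_rot"]).T@(np.array(P)-o["position"]); q=H[:3,:3].T@(q-H[:3,3])
    s=np.hypot(q[0],q[1]); th=np.arctan2(s,q[2]); K=f["K"]
    return K[0,2]+K[0,0]*th*q[0]/s,K[1,2]+K[1,1]*th*q[1]/s
def togo(o,P):  # world target -> tool-axis shift mm
    return np.round(np.array(o["tcp_rot"]).T@(np.array(P)-o["position"])*1000,1)
E
python3 - <<'E'
from h import *
t=grab_frame("top");s=grab_frame("side")
print("knob",fix(t,209,241,.07),fix(s,294,257,.08)); print("hous",fix(t,341,210,.05),fix(s,284,194,.05))
print("pig",fix(t,120,238,.06),"jar",fix(t,455,231,.05),"fork",fix(t,280,137,0),fix(t,266,207,0))
a=cv2.resize(t["img"][221:261,189:229],(400,400),interpolation=2);b=cv2.resize(t["img"][185:235,316:366],(400,400),interpolation=2)
cv2.imwrite("pics/crop.png",np.hstack([a,b])[:,:,::-1])
E
```

```text
knob [0.52030043 0.18891071 0.07      ] [0.52088772 0.2074297  0.08      ]
hous [ 0.5916975  -0.14329962  0.05      ] [ 0.59232554 -0.14790553  0.05      ]
pig [0.53320534 0.41651387 0.06      ] jar [ 0.53194559 -0.425959    0.05      ] fork [0.80014528 0.00831633 0.        ] [0.60951825 0.04987136 0.        ]
```

View pics/crop.png

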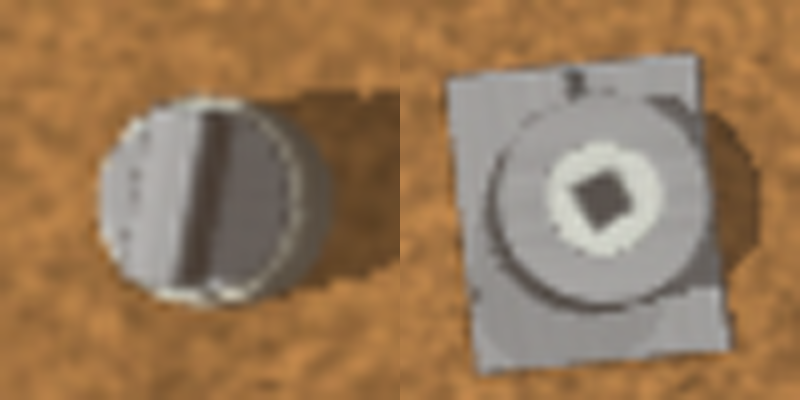

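The bar runs roughly along world x with a small tilt. The hole's flats stand about 23–30° counter-clockwise of the housing axes. I'm moving to hover above the knob with the jaw axis along −y.

Request:
{"op": "servo_tool", "data": {
  "series": [
    [0, 0, 19, -618, -556, 30, 100],
    [0, 0, 19, -618, -556, 30, 100],
    [0, 0, 19, -618, -556, 30, 100],
    [0, 0, 19, -618, -556, 30, 100],
    [0, 0, 19, -618, -556, 30, 100],
    [0, 0, 19, -618, -556, 30, 100],
    [0, 0, 19, -618, -556, 30, 100],
    [0, 0, 19, -618, -556, 30, 100],
    [0, 0, 19, -618, -556, 30, 100],
    [0, 0, 19, -618, -556, 30, 100],
    [0, 0, 19, -618, -556, 30, 100],
    [0, 0, 19, -618, -556, 30, 100],
    [0, 0, 19, -618, -556, 30, 100],
    [0, 0, 19, -618, -556, 30, 100],
    [0, 0, 19, -618, -556, 30, 100],
    [0, 0, 19, -618, -556, 30, 100],
    [0, 0, 19, -618, -556, 30, 100],
    [0, 0, 19, -618, -556, 30, 100],
    [0, 0, 19, -618, -556, 30, 100],
    [0, 0, 19, -618, -556, 30, 100]
  ]
}}

```text
time_s: 2.25
position: [0.5193, 0.1964, 0.2176]
tcp_rot: [[-0.002, -1.0, -0.001], [-1.0, 0.002, 0.0], [-0.0, 0.001, -1.0]]
force: [-0.2, 0.2, -0.4]
gripper_width: 0.0877
```

Run:
```python
from h import *
o=get_obs();f=grab_frame("wrist");print(o["time_s"],o["position"],o["tcp_rot"].round(3).tolist(),o["qpos"].round(2))
cv2.imwrite("pics/w1.png",f["img"][:,:,::-1])
```

```text
2.25 [0.51934652 0.19639105 0.21763105] [[-0.002, -1.0, -0.001], [-1.0, 0.002, 0.0], [-0.0, 0.001, -1.0]] [0.24 0.33 1.64 0.   1.17 1.81]
```

View pics/w1.png

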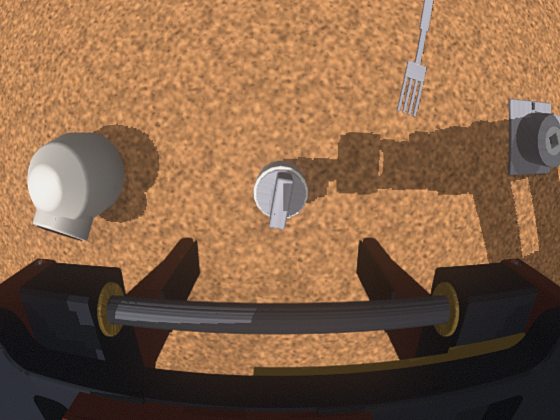

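The knob sits at (280,192), bar tilted about 10° from the image vertical. The housing is at the right edge around (540,138). Next I'll zoom on the bar.

Run:
```python
import cv2
a=cv2.imread("pics/w1.png")[160:235,240:320]
cv2.imwrite("pics/w1c.png",cv2.resize(a,None,fx=8,fy=8,interpolation=2))
```

```text
(no output)
```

View pics/w1c.png

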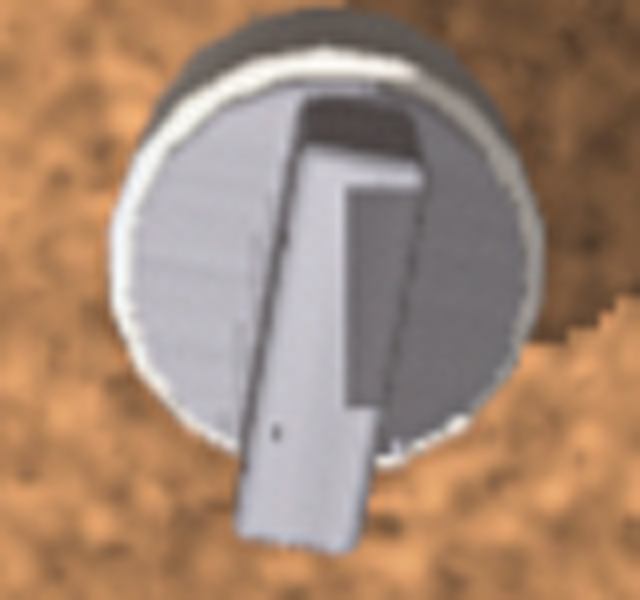

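Corners of the bar's top face in the crop: (303,148), (420,168), (355,552), (238,535). The flange rim is centred near (328,268).

Run:
```python
from h import *
o=get_obs();f=grab_frame("wrist")
c=[wray(f,o,240+u/8,160+v/8,.09) for u,v in((303,148),(420,168),(355,552),(238,535))]
m=np.mean(c,0);print(np.round(c,4).tolist(),m)
d=(c[0]+c[1]-c[2]-c[3])/2;print("len",np.linalg.norm(d),"wid",np.linalg.norm(c[0]-c[1]),np.linalg.norm(c[2]-c[3]),"ang",np.degrees(np.arctan2(d[1],d[0])))
print("flange",wray(f,o,240+328/8,160+268/8,.052)); print(togo(o,[m[0],m[1],.12]),togo(o,[m[0],m[1],.082]))
```

```text
[[0.544, 0.1956, 0.09], [0.5419, 0.1835, 0.09], [0.5001, 0.1901, 0.09], [0.502, 0.2027, 0.09]] [0.52199051 0.19297063 0.09      ]
len 0.04244581400213824 wid 0.012277826929313144 0.012705963852513668 ang -9.326726256157913
flange [0.5228467  0.19261147 0.052     ]
[ 3.3 -2.7 97.8] [  3.3  -2.7 135.8]
```

Request:
{"op": "servo_tool", "data": {
  "series": [
    [0, 0, 9.3, 3.3, -2.7, 40, 100],
    [0, 0, 9.3, 3.3, -2.7, 80, 100],
    [0, 0, 9.3, 3.3, -2.7, 110, 100],
    [0, 0, 9.3, 3.3, -2.7, 125, 100],
    [0, 0, 9.3, 3.3, -2.7, 132, 100],
    [0, 0, 9.3, 3.3, -2.7, 136, 100],
    [0, 0, 9.3, 3.3, -2.7, 136, 100],
    [0, 0, 9.3, 3.3, -2.7, 136, 100],
    [0, 0, 9.3, 3.3, -2.7, 136, 10],
    [0, 0, 9.3, 3.3, -2.7, 136, 10],
    [0, 0, 9.3, 3.3, -2.7, 136, 10],
    [0, 0, 9.3, 3.3, -2.7, 136, 0],
    [0, 0, 9.3, 3.3, -2.7, 136, 0],
    [0, 0, 9.3, 3.3, -2.7, 136, 0],
    [0, 0, 9.3, 3.3, -2.7, 136, 0],
    [0, 0, 9.3, 3.3, -2.7, 136, 0],
    [0, 0, 9.3, 3.3, -2.7, 136, 0],
    [0, 0, 9.3, 3.3, -2.7, 136, 0]
  ],
  "newtons": 30
}}

```text
time_s: 4.15
position: [0.5222, 0.1929, 0.0819]
tcp_rot: [[-0.165, -0.986, -0.001], [-0.986, 0.165, 0.001], [-0.0, 0.001, -1.0]]
force: [-0.3, -0.4, 0.5]
gripper_width: 0.014
```

Run:
```python
from h import *
o=get_obs();print(o["time_s"],o["position"],o["tcp_rot"].round(3).tolist(),o["force"],o["ft_torque"],o["gripper_width"])
f=grab_frame("wrist")
cv2.imwrite("pics/w2.png",f["img"][:,:,::-1])
```

```text
4.15 [0.52221072 0.19293357 0.08190401] [[-0.165, -0.986, -0.001], [-0.986, 0.165, 0.001], [-0.0, 0.001, -1.0]] [-0.25098996 -0.3791351   0.5424629 ] [ 0.09183322 -0.00661657 -0.01321115] 0.013968542086854066
```

Request:
{"op": "servo_tool", "data": {
  "series": [
    [0, 0, 0, 0, 0, -10, 0],
    [0, 0, 0, 0, 0, -30, 0],
    [0, 0, 0, 0, 0, -55, 0],
    [0, 0, 0, 0, 0, -90, 0],
    [0, 0, 0, 20, -4, -125, 0],
    [0, 0, 0, 55, -11, -150, 0],
    [0, 0, 0, 95, -18, -170, 0],
    [0, 0, 0, 135, -26, -170, 0],
    [0, 0, 0, 175, -34, -170, 0],
    [0, 0, 0, 215, -42, -170, 0],
    [0, 0, 0, 255, -49, -170, 0],
    [0, 0, 0, 290, -56, -170, 0],
    [0, 0, 0, 315, -61, -170, 0],
    [0, 0, 0, 332, -64, -170, 0],
    [0, 0, 0, 332, -64, -170, 0],
    [0, 0, 0, 332, -64, -170, 0],
    [0, 0, 0, 332, -64, -170, 0],
    [0, 0, 0, 332, -64, -170, 0]
  ]
}}

```text
time_s: 6.0
position: [0.5306, -0.1439, 0.2517]
tcp_rot: [[-0.163, -0.987, -0.001], [-0.987, 0.163, 0.001], [-0.001, 0.001, -1.0]]
force: [-0.2, 1.0, -1.2]
gripper_width: 0.0136
```

Run:
```python
from h import *
o=get_obs();f=grab_frame("wrist");print(o["time_s"],o["position"],o["force"],o["ft_torque"],o["gripper_width"])
cv2.imwrite("pics/w3.png",f["img"][:,:,::-1])
u,v=wproj(f,o,[.592,-.145,.05]);print(u,v)
```

```text
6.0 [ 0.53060273 -0.14393945  0.2517359 ] [-0.17176667  0.99318845 -1.17724455] [-0.01824831  0.04060903  0.00923647] 0.01355242498501637
268.4884405098246 132.0784234702786
```

View pics/w3.png

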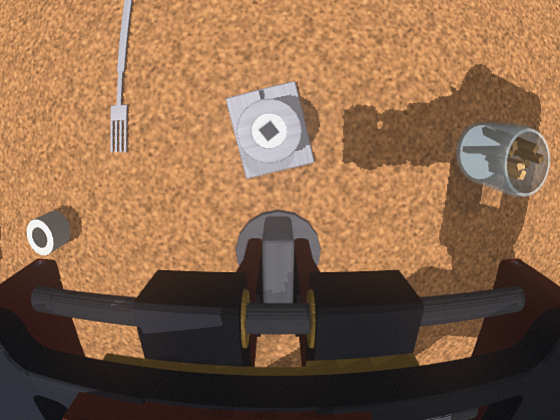

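The knob is held squarely and the cup is empty at (48,236). The housing's top is centred near (268,131) with the square hole at (269,130). I'll enlarge it.

Run:
```python
import cv2
a=cv2.imread("pics/w3.png")[75:185,215:325]
cv2.imwrite("pics/w3c.png",cv2.resize(a,(594,594),interpolation=2))
b=cv2.imread("pics/w3.png")[115:147,253:285]
cv2.imwrite("pics/w3d.png",cv2.hconcat([cv2.resize(a,(400,400),interpolation=2),cv2.resize(b,(400,400),interpolation=2)]))
```

```text
(no output)
```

View pics/w3d.png

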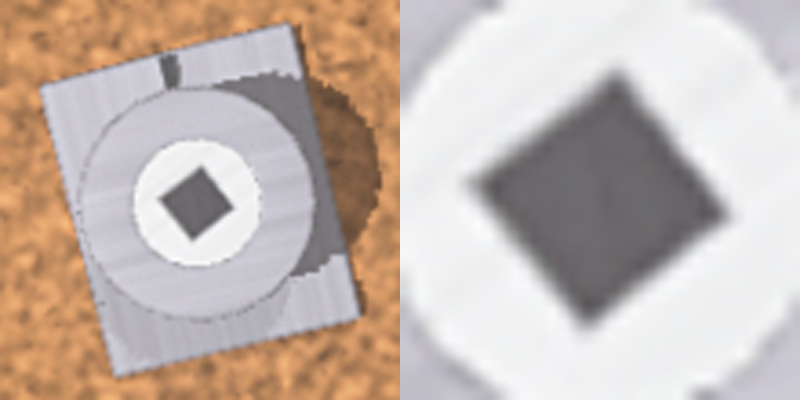

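Hole corners in the right crop (×12.5): (220,68), (328,213), (188,328), (68,182). Foot corners in the left crop (×3.636): (40,86), (292,24), (363,315), (118,378). The white plate is centred at (197,203).

Run:
```python
from h import *
o=get_obs();f=grab_frame("wrist")
h=[wray(f,o,253+u/12.5,115+v/12.5,.049) for u,v in((220,68),(328,213),(188,328),(68,182))]
m=np.mean(h,0);print("hole",m)
for i in range(4):
    e=h[(i+1)%4]-h[i];print(np.linalg.norm(e),np.degrees(np.arctan2(e[1],e[0]))%90)
print("plate",wray(f,o,215+197/3.636,75+203/3.636,.049))
F=[wray(f,o,215+u/3.636,75+v/3.636,.008) for u,v in((40,86),(292,24),(363,315),(118,378))]
for i in range(4):
    e=F[(i+1)%4]-F[i];print("foot",np.linalg.norm(e),np.degrees(np.arctan2(e[1],e[0]))%90)
print(np.mean(F,0)); R=o["tcp_rot"]; print("knob x ang",np.degrees(np.arctan2(R[1,1],R[0,1]))-180, R[1,1],R[0,1])
print(togo(o,[m[0],m[1],.135]), o["qpos"])
```

```text
hole [ 0.59325642 -0.14592561  0.049     ]
0.015064034894689736 26.88689935064042
0.01509089033449824 30.11990660597924
0.015795644385523104 29.426083744891837
0.015767238501771592 27.37738609586232
plate [ 0.59321768 -0.14603073  0.049     ]
foot 0.082575083763157 4.036272633751523
foot 0.09699693065707242 4.61811328913663
foot 0.08252204080701614 5.211084127521104
foot 0.0986895130395921 4.649002055006533
[ 0.59297818 -0.14687264  0.008     ]
knob x ang -9.408540135674826 0.16347294548883531 -0.9865474022575635
[ -8.3 -62.2 116.7] [-3.91034020e-01  2.83631313e-01  1.61299862e+00  5.30382165e-04
  1.24600766e+00  1.34380313e+00]
```

The hole is at (0.5932, −0.1460), flats at about 28.5°, housing at 4.6°, so the stop is about 24° clockwise. That is consistent with the stated 0.4 rad minimum. I'll rotate the knob −38° about tool z (counter-clockwise) and go above the hole.

Request:
{"op": "servo_tool", "data": {
  "series": [
    [0, 0, -6, -2, -14, 15, 0],
    [0, 0, -13, -4, -28, 40, 0],
    [0, 0, -20, -6, -42, 65, 0],
    [0, 0, -27, -8, -54, 85, 0],
    [0, 0, -33, -8.3, -61, 98, 0],
    [0, 0, -37, -8.3, -62.2, 108, 0],
    [0, 0, -38, -8.3, -62.2, 114, 0],
    [0, 0, -38, -8.3, -62.2, 117, 0],
    [0, 0, -38, -8.3, -62.2, 117, 0],
    [0, 0, -38, -8.3, -62.2, 117, 0],
    [0, 0, -38, -8.3, -62.2, 117, 0],
    [0, 0, -38, -8.3, -62.2, 117, 0]
  ]
}}

```text
time_s: 7.3
position: [0.5936, -0.1463, 0.1353]
tcp_rot: [[0.478, -0.878, 0.0], [-0.878, -0.478, 0.0], [-0.0, -0.0, -1.0]]
force: [-0.3, 0.5, -1.7]
gripper_width: 0.0142
```

Run:
```python
from h import *
o=get_obs();print(o["time_s"],o["position"],o["tcp_rot"].round(3).tolist(),o["force"],o["ft_torque"],o["gripper_width"])
R=o["tcp_rot"];print(np.degrees(np.arctan2(-R[1,1],-R[0,1])),togo(o,[.5932,-.146,.086]))
s=grab_frame("side");t=grab_frame("top")
a=cv2.resize(s["img"][135:215,234:334],(500,400),interpolation=2)
cv2.imwrite("pics/s4.png",a[:,:,::-1])
```

```text
7.3 [ 0.59359194 -0.14626845  0.13527014] [[0.478, -0.878, 0.0], [-0.878, -0.478, 0.0], [-0.0, -0.0, -1.0]] [-0.28462728  0.45267615 -1.72424605] [-0.00815655  0.03100452  0.02576266] 0.014162032272240457
28.56291591266858 [-0.4  0.2 49.3]
```

View pics/s4.png

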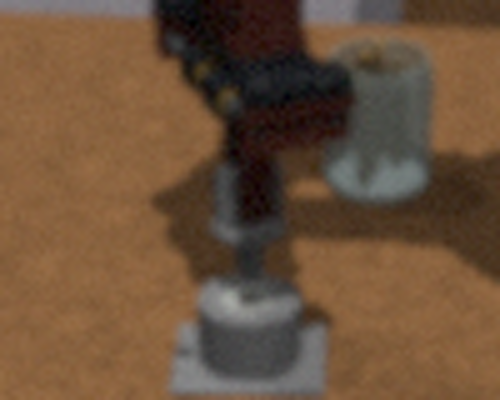

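The side view shows the spindle just above the housing's opening, in line with it. I'll lower gently until the nose is in.

Request:
{"op": "servo_tool", "data": {
  "series": [
    [0, 0, 0, -0.4, 0.2, 4, 0],
    [0, 0, 0, -0.4, 0.2, 8, 0],
    [0, 0, 0, -0.4, 0.2, 11, 0],
    [0, 0, 0, -0.4, 0.2, 14, 0],
    [0, 0, 0, -0.4, 0.2, 16, 0],
    [0, 0, 0, -0.4, 0.2, 17, 0],
    [0, 0, 0, -0.4, 0.2, 18, 0],
    [0, 0, 0, -0.4, 0.2, 18, 0],
    [0, 0, 0, -0.4, 0.2, 18, 0]
  ]
}}

```text
time_s: 8.3
position: [0.5932, -0.146, 0.1171]
tcp_rot: [[0.478, -0.878, -0.0], [-0.878, -0.478, 0.0], [-0.0, -0.0, -1.0]]
force: [-0.5, -0.6, -1.6]
gripper_width: 0.014
```

Run:
```python
from h import *
o=get_obs();print(o["time_s"],o["position"],o["force"],o["ft_torque"],o["gripper_width"])
```

```text
8.3 [ 0.59315168 -0.14598632  0.11712609] [-0.53239459 -0.62062026 -1.58505953] [-0.02706082  0.0459842   0.03057107] 0.013970449610623029
```

Request:
{"op": "servo_tool", "data": {
  "series": [
    [0, 0, 0, 0, 0, 0.5, 0],
    [0, 0, 0, 0, 0, 1, 0],
    [0, 0, 0, 0, 0, 1.5, 0],
    [0, 0, 0, 0, 0, 2, 0],
    [0, 0, 0, 0, 0, 2.5, 0],
    [0, 0, 0, 0, 0, 3, 0],
    [0, 0, 0, 0, 0, 3, 0]
  ]
}}

```text
time_s: 9.0
position: [0.5935, -0.146, 0.1142]
tcp_rot: [[0.478, -0.878, 0.001], [-0.878, -0.478, 0.0], [-0.0, -0.001, -1.0]]
force: [1.5, 0.1, -0.7]
gripper_width: 0.0139
```

Request:
{"op": "servo_tool", "data": {
  "series": [
    [0, 0, 0, 0, 0, 0.5, 0],
    [0, 0, 0, 0, 0, 1, 0],
    [0, 0, 0, 0, 0, 1.5, 0],
    [0, 0, 0, 0, 0, 2, 0],
    [0, 0, 0, 0, 0, 2.5, 0],
    [0, 0, 0, 0, 0, 3, 0],
    [0, 0, 0, 0, 0, 3, 0]
  ]
}}

```text
time_s: 9.7
position: [0.5935, -0.146, 0.1111]
tcp_rot: [[0.478, -0.878, 0.001], [-0.878, -0.478, 0.001], [-0.0, -0.001, -1.0]]
force: [1.3, 0.5, -1.8]
gripper_width: 0.0139
```

Run:
```python
from h import *
o=get_obs();print(o["time_s"],o["position"],o["force"],o["ft_torque"],o["gripper_width"])
```

```text
9.7 [ 0.59351616 -0.14596951  0.11109193] [ 1.32922723  0.53467169 -1.7720949 ] [ 0.06374065 -0.23814262  0.01614096] 0.013877512703137695
```

The square has entered with almost no force. On down, watching the force.

Request:
{"op": "servo_tool", "data": {
  "series": [
    [0, 0, 0, 0, 0, 1, 0],
    [0, 0, 0, 0, 0, 2.5, 0],
    [0, 0, 0, 0, 0, 4, 0],
    [0, 0, 0, 0, 0, 6, 0],
    [0, 0, 0, 0, 0, 8, 0],
    [0, 0, 0, 0, 0, 10, 0],
    [0, 0, 0, 0, 0, 12, 0],
    [0, 0, 0, 0, 0, 14, 0],
    [0, 0, 0, 0, 0, 16, 0],
    [0, 0, 0, 0, 0, 18, 0],
    [0, 0, 0, 0, 0, 20, 0],
    [0, 0, 0, 0, 0, 21, 0],
    [0, 0, 0, 0, 0, 22, 0],
    [0, 0, 0, 0, 0, 22, 0]
  ]
}}

```text
time_s: 11.1
position: [0.5935, -0.1459, 0.0889]
tcp_rot: [[0.478, -0.878, 0.001], [-0.878, -0.478, 0.001], [-0.0, -0.001, -1.0]]
force: [1.6, 1.0, -2.3]
gripper_width: 0.0137
```

Run:
```python
from h import *
o=get_obs();print(o["time_s"],o["position"],o["force"],o["ft_torque"],o["gripper_width"])
```

```text
11.1 [ 0.5935366  -0.14591715  0.08894699] [ 1.5858338   1.01450922 -2.33505985] [ 0.1359628  -0.27265133  0.00423361] 0.013713275337212385
```

Request:
{"op": "servo_tool", "data": {
  "series": [
    [0, 0, 0, 0, 0, 0.7, 0],
    [0, 0, 0, 0, 0, 1.4, 0],
    [0, 0, 0, 0, 0, 2, 0],
    [0, 0, 0, 0, 0, 2.5, 0],
    [0, 0, 0, 0, 0, 2.8, 0],
    [0, 0, 0, 0, 0, 2.8, 0],
    [0, 0, 0, 0, 0, 2.8, 0]
  ]
}}

```text
time_s: 11.8
position: [0.5936, -0.1459, 0.0861]
tcp_rot: [[0.478, -0.878, 0.001], [-0.878, -0.478, 0.001], [-0.0, -0.001, -1.0]]
force: [0.9, -0.3, -2.1]
gripper_width: 0.0139
```

Not seated yet by force; creeping on in 0.3 mm steps.

Request:
{"op": "servo_tool", "data": {
  "series": [
    [0, 0, 0, 0, 0, 0.2, 0],
    [0, 0, 0, 0, 0, 0.4, 0],
    [0, 0, 0, 0, 0, 0.4, 0],
    [0, 0, 0, 0, 0, 0.4, 0]
  ]
}}

```text
time_s: 12.2
position: [0.5936, -0.1459, 0.0859]
tcp_rot: [[0.478, -0.878, 0.001], [-0.878, -0.478, 0.001], [-0.0, -0.001, -1.0]]
force: [0.3, 1.3, 2.1]
gripper_width: 0.0141
```

Contact of about 4 N at TCP z = 0.0859, exactly the predicted home height. Now turning clockwise, gently.

Request:
{"op": "servo_tool", "data": {
  "series": [
    [0, 0, 2, 0, 0, 0, 0],
    [0, 0, 4, 0, 0, 0, 0],
    [0, 0, 6, 0, 0, 0, 0],
    [0, 0, 8, 0, 0, 0, 0],
    [0, 0, 10, 0, 0, 0, 0],
    [0, 0, 12, 0, 0, 0, 0],
    [0, 0, 14, 0, 0, 0, 0],
    [0, 0, 16, 0, 0, 0, 0],
    [0, 0, 18, 0, 0, 0, 0],
    [0, 0, 19, 0, 0, 0, 0],
    [0, 0, 20, 0, 0, 0, 0],
    [0, 0, 20, 0, 0, 0, 0]
  ]
}}

```text
time_s: 13.4
position: [0.5938, -0.1453, 0.0859]
tcp_rot: [[0.148, -0.989, 0.001], [-0.989, -0.148, 0.001], [-0.001, -0.001, -1.0]]
force: [1.3, 5.3, 0.8]
gripper_width: 0.0137
```

```bash
cat > st.py <<'E'
from h import *
o=get_obs();R=o["tcp_rot"];print(o["time_s"],o["position"].round(4),o["force"].round(2),o["ft_torque"].round(3),o["gripper_width"].round(4),"ang",np.degrees(np.arctan2(-R[1,1],-R[0,1])))
E
python3 st.py
```

```text
Traceback (most recent call last):
  File "st.py", line 2, in <module>
    o=get_obs();R=o["tcp_rot"];print(o["time_s"],o["position"].round(4),o["force"].round(2),o["ft_torque"].round(3),o["gripper_width"].round(4),"ang",np.degrees(np.arctan2(-R[1,1],-R[0,1])))
                                                                                                                    ^^^^^^^^^^^^^^^^^^^^^^^^
AttributeError: 'float' object has no attribute 'round'
```

Request:
{"op": "servo_tool", "data": {
  "series": [
    [0, 0, 1, 0, 0, 0, 0],
    [0, 0, 2, 0, 0, 0, 0],
    [0, 0, 3, 0, 0, 0, 0],
    [0, 0, 4, 0, 0, 0, 0],
    [0, 0, 4, 0, 0, 0, 0]
  ]
}}

```text
time_s: 13.9
position: [0.5938, -0.1452, 0.0859]
tcp_rot: [[0.078, -0.997, 0.001], [-0.997, -0.078, 0.002], [-0.002, -0.001, -1.0]]
force: [1.9, 3.3, 0.5]
gripper_width: 0.0136
```

```bash
sed -i 's/o\["gripper_width"\].round(4)/o["gripper_width"]/' st.py; python3 st.py
```

```text
13.9 [ 0.5938 -0.1452  0.0859] [1.93 3.31 0.54] [ 0.713 -0.376  0.105] 0.013628634770534108 ang 4.478946838037761
```

Torque about z is 0.105 N m, which is the drive's own stiffness. On in small steps.

Request:
{"op": "servo_tool", "data": {
  "series": [
    [0, 0, 0.7, 0, 0, 0, 0],
    [0, 0, 1.4, 0, 0, 0, 0],
    [0, 0, 2, 0, 0, 0, 0],
    [0, 0, 2, 0, 0, 0, 0]
  ]
}}

```text
time_s: 14.3
position: [0.5938, -0.1452, 0.086]
tcp_rot: [[0.043, -0.999, 0.001], [-0.999, -0.043, 0.002], [-0.002, -0.001, -1.0]]
force: [2.1, 4.1, 0.5]
gripper_width: 0.0138
```

```bash
python3 st.py
```

```text
14.3 [ 0.5938 -0.1452  0.086 ] [2.13 4.09 0.5 ] [ 0.704 -0.262  0.132] 0.013837912212563868 ang 2.447447425169247
```

Request:
{"op": "servo_tool", "data": {
  "series": [
    [0, 0, 0.5, 0, 0, 0, 0],
    [0, 0, 1, 0, 0, 0, 0],
    [0, 0, 1.5, 0, 0, 0, 0],
    [0, 0, 1.5, 0, 0, 0, 0]
  ]
}}

```text
time_s: 14.7
position: [0.5938, -0.1452, 0.086]
tcp_rot: [[0.016, -1.0, 0.001], [-1.0, -0.016, 0.002], [-0.002, -0.001, -1.0]]
force: [1.1, 3.4, 0.8]
gripper_width: 0.0145
```

```bash
python3 st.py
```

```text
14.7 [ 0.5938 -0.1452  0.086 ] [1.09 3.43 0.85] [ 0.726 -0.323  0.12 ] 0.014469178056690004 ang 0.9292395371625012
```

Request:
{"op": "servo_tool", "data": {
  "series": [
    [0, 0, 0.5, 0, 0, 0, 0],
    [0, 0, 1, 0, 0, 0, 0],
    [0, 0, 1.5, 0, 0, 0, 0],
    [0, 0, 1.5, 0, 0, 0, 0]
  ]
}}

```text
time_s: 15.1
position: [0.5938, -0.1452, 0.0859]
tcp_rot: [[-0.01, -1.0, 0.001], [-1.0, 0.01, 0.002], [-0.002, -0.001, -1.0]]
force: [1.6, 3.3, 1.0]
gripper_width: 0.0139
```

```bash
python3 st.py
```

```text
15.1 [ 0.5938 -0.1452  0.0859] [1.64 3.3  0.97] [ 0.657 -0.333  0.121] 0.013943440308268149 ang -0.5967126614542303
```

Request:
{"op": "servo_tool", "data": {
  "series": [
    [0, 0, 0.5, 0, 0, 0, 0],
    [0, 0, 1, 0, 0, 0, 0],
    [0, 0, 1.5, 0, 0, 0, 0],
    [0, 0, 1.5, 0, 0, 0, 0]
  ]
}}

```text
time_s: 15.5
position: [0.5938, -0.1452, 0.0859]
tcp_rot: [[-0.037, -0.999, 0.001], [-0.999, 0.037, 0.002], [-0.002, -0.001, -1.0]]
force: [2.5, 3.6, 0.2]
gripper_width: 0.0139
```

```bash
python3 st.py
```

```text
15.5 [ 0.5938 -0.1452  0.0859] [2.53 3.64 0.21] [ 0.661 -0.277  0.114] 0.013908039732055216 ang -2.1237071381494665
```

Request:
{"op": "servo_tool", "data": {
  "series": [
    [0, 0, 0.5, 0, 0, 0, 0],
    [0, 0, 1, 0, 0, 0, 0],
    [0, 0, 1.5, 0, 0, 0, 0],
    [0, 0, 1.5, 0, 0, 0, 0]
  ]
}}

```text
time_s: 15.9
position: [0.5938, -0.1451, 0.0859]
tcp_rot: [[-0.063, -0.998, 0.001], [-0.998, 0.063, 0.002], [-0.002, -0.001, -1.0]]
force: [1.4, 3.2, 1.5]
gripper_width: 0.014
```

```bash
python3 st.py
```

```text
15.9 [ 0.5938 -0.1451  0.0859] [1.37 3.17 1.49] [ 0.718 -0.323  0.233] 0.014046955029194345 ang -3.6343158453781723
```

Torque has risen to 0.23 N m, so the stop seems to be met. One more small 0.6° step to confirm.

Request:
{"op": "servo_tool", "data": {
  "series": [
    [0, 0, 0.3, 0, 0, 0, 0],
    [0, 0, 0.6, 0, 0, 0, 0],
    [0, 0, 0.6, 0, 0, 0, 0]
  ]
}}

```text
time_s: 16.2
position: [0.5938, -0.1451, 0.086]
tcp_rot: [[-0.074, -0.997, 0.001], [-0.997, 0.074, 0.002], [-0.002, -0.001, -1.0]]
force: [2.2, 4.3, -0.2]
gripper_width: 0.0142
```

```bash
python3 st.py
```

```text
16.2 [ 0.5938 -0.1451  0.086 ] [ 2.18  4.34 -0.17] [ 0.74  -0.311  0.363] 0.014167480119067368 ang -4.240792075222391
```

The stop is confirmed (0.36 N m). I'll ease back about 1.2° to unload, press lightly, let go and lift straight up.

Request:
{"op": "servo_tool", "data": {
  "series": [
    [0, 0, -0.6, 0, 0, 0.2, 0],
    [0, 0, -1.2, 0, 0, 0.3, 0],
    [0, 0, -1.2, 0, 0, 0.3, 0]
  ]
}}

```text
time_s: 16.5
position: [0.5938, -0.1451, 0.086]
tcp_rot: [[-0.053, -0.999, 0.001], [-0.999, 0.053, 0.002], [-0.002, -0.001, -1.0]]
force: [0.2, 4.0, 4.1]
gripper_width: 0.0136
```

```bash
python3 st.py
```

```text
16.5 [ 0.5938 -0.1451  0.086 ] [0.21 4.04 4.1 ] [ 0.704 -0.027  0.034] 0.01363934184580792 ang -3.0277746290580523
```

Request:
{"op": "servo_tool", "data": {
  "series": [
    [0, 0, 0, 0, 0, 0, 30],
    [0, 0, 0, 0, 0, 0, 45],
    [0, 0, 0, 0, 0, 0, 60],
    [0, 0, 0, 0, 0, 0, 60],
    [0, 0, 0, 0, 0, 0, 60],
    [0, 0, 0, 0, 0, 0, 60],
    [0, 0, 0, 0, 0, -5, 60],
    [0, 0, 0, 0, 0, -15, 60],
    [0, 0, 0, 0, 0, -35, 60],
    [0, 0, 0, 0, 0, -70, 60],
    [0, 0, 0, 0, 0, -110, 60],
    [0, 0, 0, 0, 20, -150, 60],
    [0, 0, 0, 0, 45, -165, 60],
    [0, 0, 0, 0, 60, -165, 60],
    [0, 0, 0, 0, 60, -165, 60],
    [0, 0, 0, 0, 60, -165, 60]
  ]
}}

```text
time_s: 18.1
position: [0.534, -0.1423, 0.2515]
tcp_rot: [[-0.053, -0.999, 0.002], [-0.999, 0.053, 0.001], [-0.002, -0.002, -1.0]]
force: [-0.2, 0.0, -0.1]
gripper_width: 0.0529
```

```bash
python3 st.py
python3 - <<'E'
from h import *
o=get_obs();f=grab_frame("wrist");s=grab_frame("side");t=grab_frame("top")
u,v=map(int,wproj(f,o,[.593,-.146,.06]));print(u,v)
v0=max(v-50,0);u0=max(u-50,0);print(u0,v0)
a=cv2.resize(f["img"][v0:v0+100,u0:u0+100],(500,500),interpolation=2);b=cv2.resize(s["img"][165:225,254:314],(300,300),interpolation=2)
c=np.zeros((500,300,3),np.uint8);c[:300]=b;c[300:]=cv2.resize(t["img"][90:390],(300,200))[:200]
cv2.imwrite("pics/w5.png",np.hstack([a,c])[:,:,::-1])
E
```

```text
18.1 [ 0.534  -0.1423  0.2515] [-0.17  0.01 -0.11] [ 0.04  -0.036  0.005] 0.052904103036099784 ang -3.044684579323859
277 134
227 84
```

View pics/w5.png

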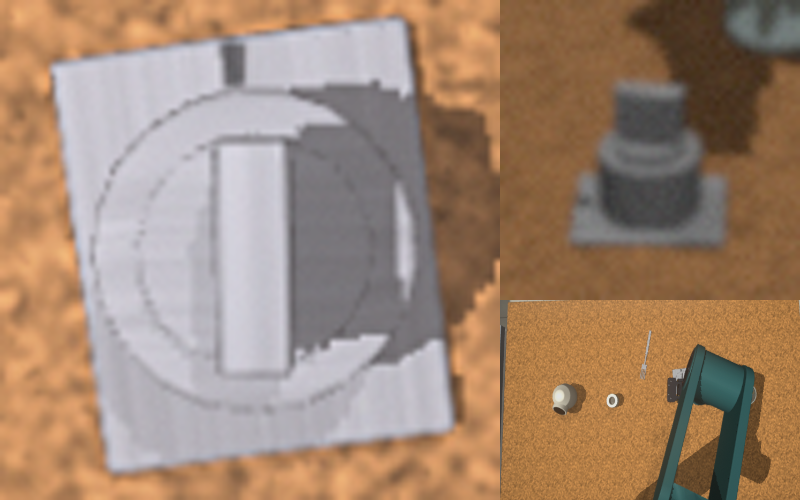

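The knob is fully seated with its flange on the housing face. The bar is about 7° past the housing axis, close to the hole's play beyond the stop. Nothing else has moved, and the gripper is clear.

```bash
python3 -c "
from cell import *
print(sign_off())"
```

```text
the job is handed in; nothing more can be done
None
```

The knob is back in the control housing, pushed fully home and turned clockwise to its stop. The gripper has let go and is clear, and the job was handed in at about 18 s.

- **Fit:** I turned the knob to the angle of the square hole measured in the wrist camera (about 28.5°). It slid in at the first try with only 1–2 N of force, so no searching for the angle was needed.
- **Home:** it met the face at the expected height (TCP z 0.086 m) with about 4 N of press. The last picture shows the flange flat on the housing.
- **Turn:** the torque held at about 0.12 N m, which is the drive's own stiffness. It then rose to 0.23 and 0.36 N m within about a degree, which I took as the stop (limit 0.5 N m). I eased back 1.2° to unload it before letting go.
- **Around it:** the salt pig, fork and cup look unmoved in the last top view. The arm hides much of the jar there, but the side view shows it standing.
- **Small disagreement:** the bar ended about 7.6° past the housing axes, while the hole's play is only about 5.2°. I put the difference down to measurement error and the grip giving slightly. The torque rise is my evidence for the stop, since the drive plate itself can't be seen under the knob.

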